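# Run the goods-door shutter from its hold-to-run key switch

### The job

Get the goods-door shutter running from the grey control station on the table: first switch its power on by turning the black isolator handle a quarter turn clockwise until it snaps over, then take the key with the round bow from the wooden block, push it fully home in the key switch past the stiff pins, and turn it a quarter turn clockwise against its spring. The shutter runs only while the key is held turned, so finish like that: still gripping the key, key home and turned, power on. Leave the other key and the things lying about where they are.

Things in the scene. Friction and masses are not known exactly. Their poses are not given: they have to be found in the camera images.
- isolator (a joint): Angle of the black isolator handle on the left of the station: 0 = off (bar across the station, along station y), 1.57 = on (bar along station x). Grows clockwise seen from above. An over-centre mechanism (0.14 N m at most, least half way) snaps it to the nearer of its two stops, 0 and 1.57.
- isolator_grip (a point): Point on the isolator handle's upright turning axis, in its bar grip, 28 mm above the station's flat top. The bar is 46 mm long, 12 mm thick and 26 mm high (16 mm below to 10 mm above this point), standing on a disc 47 mm across whose top is 16 mm below this point; pinch it across its thickness. The point turns with the handle: its y axis runs along the bar.
- station: Grey control station fixed to the table, 112 mm (x) by 212 mm (y), flat top at 70 mm; origin at the centre of its underside, its x axis points away from the robot (yaw varies a little), y to the left. Isolator on its left (y = +58 mm), key switch on its right (y = -58 mm).
- key_seat (a point): Centre of the keyway of the steel key switch, on its flat top face, 79 mm above the table (9 mm above the station's top), where the key's collar comes to rest. Axes as the station's. The upright keyway is a slot 14 mm long (along station y), 6 mm wide (along station x), 28 mm deep, with a 45 degree lead-in 3.5 mm wide all round. The key enters with its flat along the slot, either way round.
- key_rotor (a joint): Angle of the rotor inside the key switch: 0 = rest, grows clockwise seen from above, stop at 1.62. The key turns it freely only when fully home (short of that the 7.5 mm thick face plate blocks the bits) and cannot be drawn out while turned. A spring (0.02 N m at rest, 0.08 N m at a quarter turn) turns it back when let go. Play: the rotor lags the key by up to 0.2 rad.
- key_round: The switch's key: steel double-bit key with a ROUND bow, upright in the wooden block. Origin: on the shank's axis at the underside of its collar (23 mm wide, 3 mm thick), z up. The shank points down from there, 26 mm long, 4.2 mm thick, with a tapered end; its bits, 10 to 21.5 mm below the origin, are 12 mm across along y and 4 mm thick along x. Half-turn symmetric. About 35 g.
- key_bar: The other key, not to be used: same build and origin, but with an oblong bow 44 mm wide and 22 mm high and bits 16 mm across, which do not fit the switch. It stands in the block's other slot, 56 mm from the first.
- key_block: Light wooden block, 40 mm (x) by 112 mm (y) by 36 mm high, fixed to the table, origin at the centre of its underside. Two upright slots 18 mm (y) by 8 mm (x), 30 mm deep, at y = +28 and -28 mm hold the two keys (either way round); their collars rest on its top.
- mug: Beige mug, 87 mm across and 97 mm high, standing to the right of the station; bystander.
- glue: Glue stick, 26 mm across and 96 mm high, standing on the near side between station and block; bystander.
- roll: Roll of labels, 67 mm across and 40 mm high, on the near side of the block; bystander.
- measure: Tape measure, 58 by 73 by 33 mm, lying on the near side of the station; bystander.
- key_pins (a point): Point in the keyway 11 mm below the seat, where the stiff spring pins begin; they end 17 mm below the seat. Pushing the key straight past them takes about 10 N in all; a little wiggling (1 mm sideways or a few degrees of yaw) helps.
- key_bow (a point): Centre of the round-bowed key's bow, 28 mm above the key's origin: a steel disc 32 mm across and 8 mm thick with a hole, flat in the key's y-z plane; pinch it along the key's x.
- key_tip (a point): Rounded lower end of the round-bowed key's shank, 26 mm below the key's origin.

How it is judged (in metres and radians):
On the way, in this order (a step that is already met when the one before it is completed fails the run):
1. the isolator handle is snapped over to on, the key not yet in the switch (value of joint isolator above 1.4 rad and distance between key_round and key_seat above 0.03 m), for 0.2 s.
2. the round-bowed key is fully home in the key switch, not yet turned (value of joint isolator above 1.4 rad and z of key_round in the frame of key_seat below 0.0025 m and horizontal distance between key_round and key_seat below 0.004 m and value of joint key_rotor below 0.4 rad), for 0.1 s.
3. the key has turned the switch a quarter turn (value of joint isolator above 1.4 rad and value of joint key_rotor above 1.2 rad), for 0.3 s.
At the end, for the whole second after the job is handed in: The isolator stands at on (above 1.4 rad); the round-bowed key is home in the key switch (collar within 2.5 mm of its seat, within 4 mm of the keyway's centre, upright within 0.15 rad) and, gripped by the fingers (over 1 N), holds the rotor turned by more than 1.2 rad of its quarter turn (all of step 3 and z of key_round in the frame of key_seat below 0.0025 m and horizontal distance between key_round and key_seat below 0.004 m and angle between key_round's own z axis and vertical below 0.15 rad and contact force between the fingers and key_round above 1 N); the arm keeps its last pose, push and grip.
It fails at once if the other key is taken out or pushed about (distance of key_bar from where it was at the start of the episode above 0.015 m).
It fails at once if the mug is pushed more than 3 cm (distance of mug from where it was at the start of the episode above 0.03 m).
It fails at once if the glue stick is pushed more than 3 cm or knocked over (distance of glue from where it was at the start of the episode above 0.03 m or angle between glue's own z axis and vertical above 0.5 rad).
It fails at once if the label roll is pushed more than 3 cm (distance of roll from where it was at the start of the episode above 0.03 m).
It fails at once if the tape measure is pushed more than 3 cm (distance of measure from where it was at the start of the episode above 0.03 m).
It also fails if it takes over 67 s, if anything falls off the work surface, if the arm or the gripper's body presses on something with over 40 N, if the wrist force passes 120 N, or if a joint passes its speed limit or range.

### The arm

A 6-joint arm with a two-finger parallel gripper is mounted at the origin on the work surface; the furniture and walls round the work are solid. World frame = base frame: x ahead of the robot, y to its left, z up, the work surface at z = 0. Lengths are in m, angles in degrees, forces in N, time in s.
With the tool pointing down it reaches from about 0.35 to 0.975 m from the base axis. Payload 17.4 kg.
Tool frame: the origin (TCP) lies at the very end of the fingers, on their centre line; the grasp point (between the pads) lies 19 mm behind it; z points along the fingers, y is the line along which they close (so a half turn about z gives the same grasp; the last joint's range is limited). The gripper opens to 85 mm and grips with 20 to 120 N. Pads are 22 mm wide; open, the fingers measure 114 mm over their backs; the gripper's body (76 mm by 85 mm) begins 54 mm behind the grasp point. The pads swing forward as they close: fully open they stand 13 mm farther back than shut.
Start: joints at [72.834, 6.646, 82.598, -0, 90.757, -2.166], TCP at [0.175, 0.652, 0.231] pointing down, gripper open.
Joint ranges: [-162.19, 162.19], [-47.58, 125.68], [4.15, 143.07], [-65.23, 245.23], [0.69, 171.88], [-170.13, 170.13]. Speed limits (degrees/s): [108.29, 108.29, 127.2, 180, 180, 180].

### API

Orientations are given as [roll, pitch, yaw] about the fixed x, y, z axes, in that order (R = Rz(yaw) Ry(pitch) Rx(roll)).
In Python, from plant import readout, eyes, r gives the robot as it stands.
- The arm moves only by the shell command python3 -m jog 'ROWS' [FORCE]. ROWS is JSON, a list of rows, each a list of 3 entries, a list of its own where there are three numbers: the shift along the tool's x, y, z in m, then the turn about the tool's z in rad, then the finger opening in m, from 0 to 0.0854. In form: [[[dx, dy, dz], turn, hand], ...]. A call has 1 to 5 rows; each row is the pose to reach, as a shift and turn from the pose commanded when the call began, along the tool's axes at that moment; what a row does not reach only later rows make up. A row lasts 1/10 s, in which the tool goes at most 50 mm and 8.59 degrees, less where a joint would pass 70% of its speed; a pose out of reach is approached as far as the arm can. A call with a gripper value outside its range is refused whole. The fingers move at their own pace and stop on an object; FORCE is the grip in N (left out, the last holds). Time passes only in rows, so rows that repeat a pose let the fingers close. It gives the time, the measured TCP pose, the force, the opening and the grip force at its end, in the units of the state.
- readout.observe(): the state, without advancing time (a new reading comes with each control period).
- eyes.camera(name): name is "side" or "top" or "wrist"; returns (picture, depth): 400x640x3 uint8, blue, green, red; 400x640 float32, m along the optical axis (not along the pixel's ray), 0 where there is no reading.
- eyes.calibration(name): a dict with "K" (3x3 intrinsics, pixels), "dist" ([k1, k2, p1, p2, k3] as OpenCV has them; the pictures are not rectified), "world_to_cam" (4x4, takes a point from world to camera coordinates). Camera axes: x right, y down, z forward; pixel columns grow to the right and rows downward; lengths in m; the calibration is good to about 2 mm. A picture is of the moment at which its call begins: read the wrist's pose just before it. calibration takes no time and is no camera call; for the wrist camera it gives the pose at the moment of the call.
- r.finish_job(): hands the job in; it is judged then, once.
The state is a dict: "time_s": time; "joint_positions": joint angles; "qvel": joint speeds; "joint_torque": joint torques, N m; "position": TCP position; "ee_rot": TCP orientation; "ft_force": force on the tool from outside, world axes, zero at the start; "moment": the same for the moment, N m; "opening": finger opening in m; "finger_force": force on a finger pad.
Only numpy, scipy, OpenCV 4.12 (cv2) and the standard library are available. Lean on these libraries where they do the work, as an engineer would, in place of code of your own. Each camera call takes 0.05 s, during which the arm holds its last target. There are 200 camera calls.

## Working session

There is one attempt and no reset: what is moved stays moved. The work goes in short steps, Python scripts to look and compute and a shell command to move; the robot and the scene stay as the last step left them, time stands still between calls to the robot, and variables do not carry over. Pictures are saved under pics/ and viewed, at most 12 in all, crops included, and the job is handed in when it is done.

```bash
ls; mkdir -p pics
python3 - <<'E'
from plant import readout, eyes, r
import cv2, numpy as np
s=readout.observe(); print({k:np.round(v,3).tolist() for k,v in s.items()})
for n in ("top","side"):
    p,d=eyes.camera(n); cv2.imwrite(f"pics/{n}0.png",p); np.save(f"{n}0.npy",d)
    c=eyes.calibration(n); print(n,c["K"],c["dist"],np.round(c["world_to_cam"],3), (d>0).mean())
E
```

```text
pics
{'time_s': 0.0, 'joint_positions': [72.836, 6.674, 82.635, -0.002, 90.757, -2.164], 'qvel': [-0.09, -0.009, 0.078, 0.011, -0.013, 0.036], 'joint_torque': [-0.002, -73.196, -63.25, -0.0, 0.006, -0.0], 'position': [0.175, 0.652, 0.231], 'ee_rot': [-179.934, -0.001, 165.0], 'ft_force': [-0.116, 0.453, -0.027], 'moment': [0.028, 0.006, -0.022], 'finger_force': 0.0, 'opening': 0.085}
top [[422.25182497   0.         315.51552374]
 [  0.         422.25182497 202.06506294]
 [  0.           0.           1.        ]] [-0.11275576  0.          0.          0.          0.        ] [[ 0.149 -0.989  0.006 -0.106]
 [-0.935 -0.143 -0.325  0.449]
 [ 0.322  0.043 -0.946  1.243]
 [ 0.     0.     0.     1.   ]] 0.99590234375
side [[477.12541469   0.         323.02813052]
 [  0.         477.12541469 198.63966423]
 [  0.           0.           1.        ]] [-0.05554857  0.          0.          0.          0.        ] [[-0.994 -0.108 -0.023  0.449]
 [-0.047  0.601 -0.798  0.108]
 [ 0.1   -0.792 -0.602  1.3  ]
 [ 0.     0.     0.     1.   ]] 0.9867421875
```

View pics/top0.png

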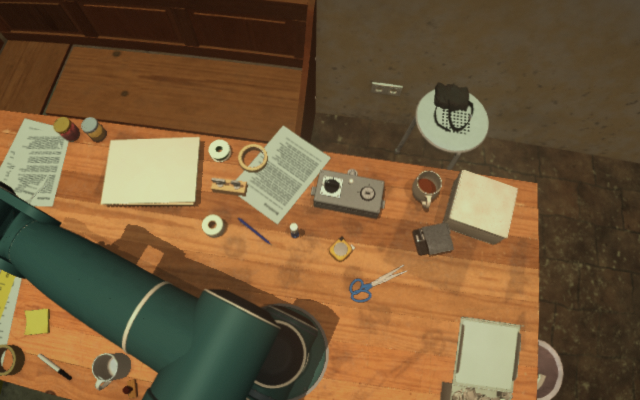

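View pics/side0.png

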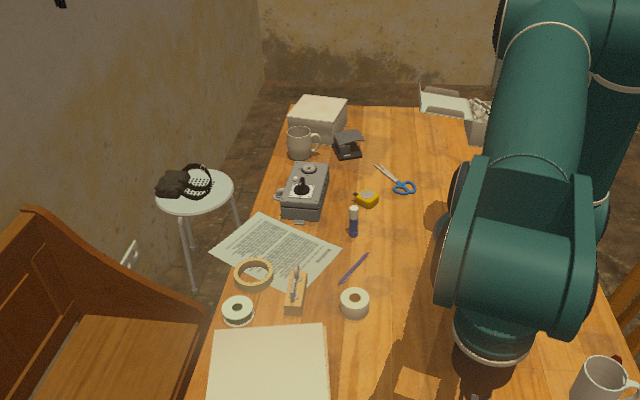

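Top view: station at about (349,194), with the black isolator at (332,187) and the key switch at (368,193). The block with two keys is at (229,186). I'll get positions and enlarge.

```bash
cat > h.py <<'E'
import cv2, numpy as np
def ray(c,uv):
    uv=np.array(uv,float).reshape(-1,1,2)
    n=cv2.undistortPoints(uv,np.array(c["K"]),np.array(c["dist"])).reshape(-1,2)
    n=np.c_[n,np.ones(len(n))]
    T=np.array(c["world_to_cam"]); R,t=T[:3,:3],T[:3,3]
    return -R.T@t, n@R       # origin, directions (unit depth)
def at_depth(c,uv,d):
    o,v=ray(c,uv); z=np.array([d[int(round(y)),int(round(x))] for x,y in np.reshape(uv,(-1,2))])
    return o+v*z[:,None]
def at_z(c,uv,z):
    o,v=ray(c,uv); return o+v*((z-o[2])/v[:,2])[:,None]
def proj(c,P):
    T=np.array(c["world_to_cam"]); 
    return cv2.projectPoints(np.array(P,float).reshape(-1,1,3),cv2.Rodrigues(T[:3,:3])[0],T[:3,3],np.array(c["K"]),np.array(c["dist"]))[0].reshape(-1,2)
E
python3 - <<'E'
from plant import eyes
from h import *
for n,box,pts in (("top",(200,140,200,100),[(332,187),(368,193),(349,200),(229,186),(220,180),(239,184),(294,230),(212,226),(341,249),(429,185)]),("side",(230,150,160,175),[(302,184),(309,169),(296,290),(299,270),(292,285)])):
    p=cv2.imread(f"pics/{n}0.png"); d=np.load(f"{n}0.npy"); c=eyes.calibration(n)
    print(n); print(np.round(np.c_[pts,at_depth(c,pts,d)],3))
    x,y,w,h=box
    cv2.imwrite(f"pics/{n}0c.png",cv2.resize(p[y:y+h,x:x+w],None,fx=4 if n=="top" else 3.4,fy=4 if n=="top" else 3.4,interpolation=cv2.INTER_CUBIC))
w=np.linalg.inv(np.array(eyes.calibration("wrist")["world_to_cam"])); print(np.round(w,3), eyes.calibration("wrist")["K"])
E
```

```text
top
[[ 3.32e+02  1.87e+02  5.13e-01 -8.10e-02  8.60e-02]
 [ 3.68e+02  1.93e+02  5.15e-01 -1.97e-01  7.40e-02]
 [ 3.49e+02  2.00e+02  4.85e-01 -1.40e-01  6.80e-02]
 [ 2.29e+02  1.86e+02  4.85e-01  2.53e-01  3.60e-02]
 [ 2.20e+02  1.80e+02  4.90e-01  2.77e-01  6.90e-02]
 [ 2.39e+02  1.84e+02  4.86e-01  2.14e-01  6.80e-02]
 [ 2.94e+02  2.30e+02  3.54e-01  1.20e-02  9.90e-02]
 [ 2.12e+02  2.26e+02  3.53e-01  2.88e-01 -2.00e-03]
 [ 3.41e+02  2.49e+02  3.33e-01 -1.37e-01  3.40e-02]
 [ 4.29e+02  1.85e+02  5.91e-01 -3.98e-01  3.10e-02]]
side
[[ 3.02e+02  1.84e+02  5.16e-01 -6.60e-02  1.07e-01]
 [ 3.09e+02  1.69e+02  5.13e-01 -1.86e-01  7.80e-02]
 [ 2.96e+02  2.90e+02  4.86e-01  2.64e-01  3.70e-02]
 [ 2.99e+02  2.70e+02  4.84e-01  2.20e-01  5.90e-02]
 [ 2.92e+02  2.85e+02  4.89e-01  2.86e-01  7.80e-02]]
[[ 0.259  0.914  0.313  0.094]
 [ 0.966 -0.244 -0.086  0.675]
 [-0.002  0.325 -0.946  0.374]
 [ 0.     0.     0.     1.   ]] [[338.73056844   0.         321.00972816]
 [  0.         338.73056844 195.11166974]
 [  0.           0.           1.        ]]
```

View pics/top0c.png

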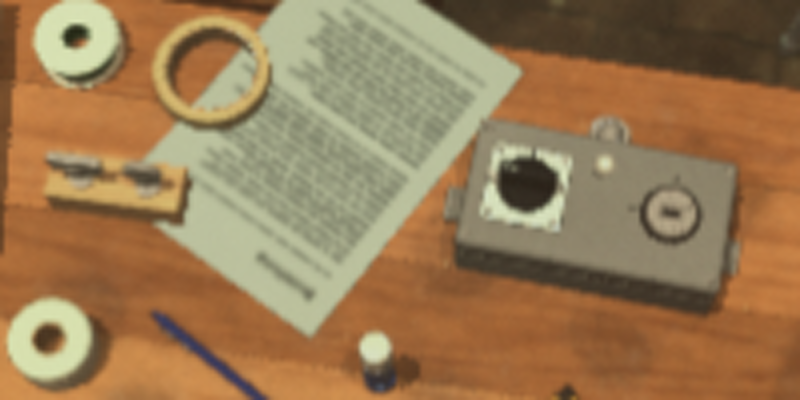

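```bash
cat >> h.py <<'E'
def togo(P,yaw=None):
    from plant import readout
    from scipy.spatial.transform import Rotation as Ro
    s=readout.observe(); R=Ro.from_euler('xyz',s["ee_rot"],degrees=True).as_matrix()
    sh=R.T@(np.array(P)-s["position"]); t=0 if yaw is None else np.radians((s["ee_rot"][2]-yaw+180)%360-180)
    print("t",round(s["time_s"],2),"pos",np.round(s["position"],4),"rot",np.round(s["ee_rot"],2),"shift",np.round(sh,4),"turn",round(t,4))
E
python3 -m jog '[[[-0.04,-0.03,0],0.15,0.085],[[-0.08,-0.06,0],0.3,0.085],[[-0.12,-0.09,0],0.45,0.085],[[-0.16,-0.12,0],0.6,0.085],[[-0.2,-0.15,0],0.74,0.085]]'
python3 -c "
from h import *; togo([0.485,0.27,0.23],90)"
```

```text
time_s: 0.6
position: [0.3298, 0.4536, 0.231]
ee_rot: [-180.0, 0.0, 122.3]
ft_force: [1.2, 0.2, 0.4]
opening: 0.0851
finger_force: 0.0
t 0.6 pos [0.3298 0.4536 0.231 ] rot [-1.7999e+02  1.0000e-02  1.2227e+02] shift [-0.2381  0.0332  0.0011] turn 0.5632
```

```bash
python3 -m jog '[[[-0.048,0.007,0],0.14,0.085],[[-0.095,0.013,0],0.28,0.085],[[-0.143,0.02,0],0.42,0.085],[[-0.19,0.027,0],0.563,0.085],[[-0.238,0.033,0],0.563,0.085]]'
python3 -m jog '[[[0,0,0],0,0.085]]' >/dev/null
python3 - <<'E'
from h import *; from plant import eyes
togo([0.5,-0.1,0.25],90)
c=eyes.calibration("wrist"); p,d=eyes.camera("wrist"); cv2.imwrite("pics/w1.png",p); np.savez("w1.npz",d=d,T=c["world_to_cam"])
E
```

```text
time_s: 1.1
position: [0.486, 0.2709, 0.2312]
ee_rot: [-180.0, -0.0, 90.0]
ft_force: [0.4, 0.2, 0.7]
opening: 0.0851
finger_force: 0.0
t 1.2 pos [0.4876 0.2687 0.2308] rot [-1.800e+02  7.000e-02  9.007e+01] shift [-0.3688  0.0119 -0.0187] turn 0.0012
```

View pics/w1.png

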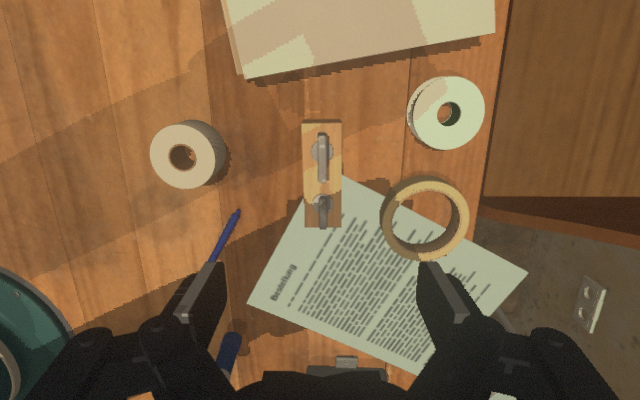

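Wrist view: block around (322,175), keys at (322,157), a longer bow, and (323,208), a shorter one. Next I'll measure both with the depth image.

```bash
cat >> h.py <<'E'
def cloud(c,d,box):
    x0,y0,x1,y1=box; v,u=np.mgrid[y0:y1,x0:x1]; uv=np.c_[u.ravel(),v.ravel()]
    o,r=ray(c,uv); z=d[y0:y1,x0:x1].ravel(); return uv[z>0],(o+r*z[:,None])[z>0]
E
python3 - <<'E'
from h import *; from plant import eyes
c=dict(eyes.calibration("wrist")); f=np.load("w1.npz"); c["world_to_cam"]=f["T"]
uv,P=cloud(c,f["d"],(295,110,350,240))
bx=(abs(P[:,2]-.036)<.004); print("block top z",np.median(P[bx,2]),"rect",cv2.minAreaRect(P[bx,:2].astype(np.float32)*1000))
for lo,hi in((110,186),(186,240)):
    m=(P[:,2]>.05)&(uv[:,1]>=lo)&(uv[:,1]<hi); Q=P[m]
    print("key",m.sum(),"u,v",uv[m].min(0),uv[m].max(0),"min",Q.min(0).round(4),"max",Q.max(0).round(4),"med",np.median(Q,0).round(4))
    q=Q[:,:2]-Q[:,:2].mean(0); print(" dir",np.linalg.svd(q,full_matrices=False)[2][0])
d=np.load("top0.npy"); ct=eyes.calibration("top")
for n,box in(("top",(208,170,250,196)),("side",(280,255,315,315))):
    uv,P=cloud(eyes.calibration(n),np.load(n+"0.npy"),box); Q=P[P[:,2]>.05]
    for a,b in((.15,.25),(.25,.35)):
        q=Q[(Q[:,1]>a)&(Q[:,1]<b)]; print(n,len(q),q.min(0).round(3),q.max(0).round(3))
E
```

```text
block top z 0.03699106687493384 rect ((488.41998291015625, 256.1086120605469), (39.35830307006836, 112.61607360839844), 1.1118525266647339)
key 441 u,v [318 132] [326 182] min [0.4845 0.2631 0.0548] max [0.4919 0.3063 0.0776] med [0.4882 0.2869 0.0756]
 dir [ 0.01126894 -0.9999365 ]
key 278 u,v [319 197] [327 229] min [0.4854 0.2153 0.0608] max [0.4931 0.2442 0.0821] med [0.4892 0.2335 0.078 ]
 dir [ 0.01208292 -0.999927  ]
top 44 [0.483 0.214 0.05 ] [0.494 0.243 0.08 ]
top 62 [0.483 0.261 0.054] [0.493 0.306 0.079]
side 63 [0.484 0.212 0.055] [0.493 0.244 0.082]
side 95 [0.483 0.261 0.05 ] [0.492 0.307 0.078]
```

The round-bowed key is the −y one: (0.489, 0.228), 32 mm wide, top at 81 mm. Both figures match the given sizes. Now to the station.

```bash
python3 -m jog '[[[-0.048,0.003,-0.002],0,0.085],[[-0.096,0.006,-0.004],0,0.085],[[-0.144,0.009,-0.006],0,0.085],[[-0.192,0.012,-0.008],0,0.085],[[-0.24,0.014,-0.01],0,0.085]]'
python3 -m jog '[[[-0.04,0.003,-0.002],0,0.085],[[-0.08,0.006,-0.004],0,0.085],[[-0.12,0.008,-0.008],0,0.085],[[-0.15,0.008,-0.01],0,0.085],[[-0.15,0.008,-0.01],0,0.085]]'
python3 -m jog '[[[0,0,0],0,0.085],[[0,0,0],0,0.085]]' >/dev/null
python3 - <<'E'
from h import *; from plant import eyes
togo([0.515,-0.075,0.2],90)
c=eyes.calibration("wrist"); p,d=eyes.camera("wrist"); cv2.imwrite("pics/w2.png",p); np.savez("w2.npz",d=d,T=c["world_to_cam"])
E
```

```text
time_s: 1.75
position: [0.5, 0.0319, 0.2413]
ee_rot: [180.0, -0.0, 90.4]
ft_force: [0.7, -0.1, 0.6]
opening: 0.0852
finger_force: 0.0
time_s: 2.25
position: [0.5094, -0.1191, 0.2512]
ee_rot: [-180.0, 0.0, 90.2]
ft_force: [0.8, 0.2, -0.4]
opening: 0.0851
finger_force: 0.0
t 2.45 pos [ 0.5095 -0.116   0.2511] rot [-1.7999e+02 -2.0000e-02  9.0420e+01] shift [0.041  0.0058 0.0511] turn 0.0073
```

View pics/w2.png

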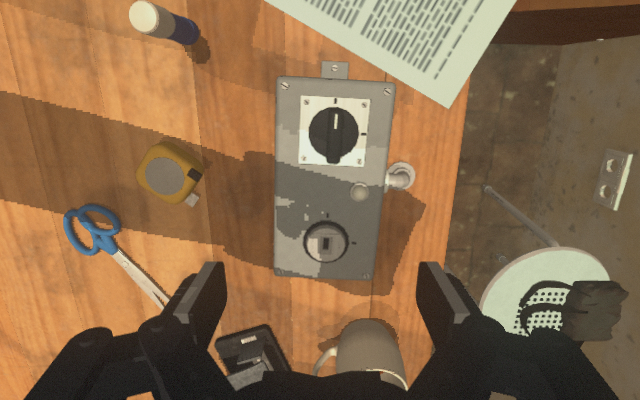

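Wrist view: station spans about (275–395, 78–280), bar handle at (335,135), still across (off), keyway slot at (326,243). Measuring them.

Run:
```python
from h import *; from plant import eyes
c=dict(eyes.calibration("wrist")); f=np.load("w2.npz"); c["world_to_cam"]=f["T"]; p=cv2.imread("pics/w2.png")
uv,P=cloud(c,f["d"],(265,65,405,290))
m=abs(P[:,2]-.0705)<.0055; X=P[m]; X=X[(X[:,0]>.44)&(X[:,0]<.58)]
(cx,cy),sz,a=cv2.minAreaRect(X[:,:2].astype(np.float32)*1000); print("station top z",np.median(X[:,2]),cx,cy,sz,a)
m=(P[:,2]>.1)&(P[:,2]<.12)&(uv[:,1]<190); B=P[m]; q=B[:,:2]-B[:,:2].mean(0)
print("bar",m.sum(),B.min(0).round(4),B.max(0).round(4),cv2.minAreaRect(B[:,:2].astype(np.float32)*1000), np.linalg.svd(q,full_matrices=False)[2][0])
m=(P[:,2]>.076)&(P[:,2]<.083)&(uv[:,1]>200); K=P[m]; print("face",m.sum(),cv2.minEnclosingCircle(K[:,:2].astype(np.float32)*1000),np.median(K[:,2]))
g=cv2.cvtColor(p,cv2.COLOR_BGR2GRAY)[233:256,314:340]; print(g)
```

```text
station top z 0.07088554699245753 517.3358154296875 -135.32150268554688 (210.2867889404297, 111.39544677734375) 87.1436538696289
bar 725 [ 0.5141 -0.1017  0.1006] [ 0.5264 -0.0556  0.111 ] ((520.213134765625, -78.56977844238281), (46.0879020690918, 11.881455421447754), 88.9754409790039) [-0.02626437 -0.99965503]
face 978 ((514.9194946289062, -193.39219665527344), 20.418962478637695) 0.07938413922522067
[[119 123 121 119 121 120 121 119 120 124 120 117 122 117 117 115 111 112
  115 117 114 117 111 112 107  99]
 [126 130 126 128 129 128 122 119 120 122 120 115 115 117 118 114 110 111
  111 111 111 110 108 109 107 110]
 [129 130 127 129 125 125 124 122 129 123 123 120 123 128 128 124 124 127
  127 127 122 124 127 126 126 123]
 [126 129 128 127 129 123 116 112 118 116 118 114 116 120 122 121 119 119
  122 121 124 125 127 125 125 126]
 [126 127 127 128 129 124 115 104 106  99  91  94  97  97 100 108 108 102
  109 121 122 124 128 127 126 123]
 [160 160 158 144 126 126 114 105 106  87  60  63  65  66  71  94 103  97
  108 123 121 123 128 125 125 123]
 [193 192 195 167 128 122 111 104 105  8
[... 1113 characters left out ...]
09 105 109
  121 119 126 125 125 125 123 123]
 [190 193 190 166 124 115 104 103 101 105 103  99 101 101 109 108 101 112
  118 122 125 125 126 124 123 123]
 [192 192 193 167 125 112 104 106 107 110 106 110 108 110 108 108 104 113
  122 122 124 128 128 125 123 122]
 [191 196 194 166 124 111 101 109 110 110 108 109 111 111 108 105 105 112
  125 123 124 125 124 121 124 122]
 [191 191 193 179 157 134 105 109 111 106 106 106 108 110 108 107 107 113
  119 121 126 127 126 121 120 123]
 [189 189 195 191 190 157 118 117 116 113 115 116 115 115 113 111 112 119
  118 125 126 124 125 119 121 124]
 [192 190 191 192 194 163 128 123 127 120 122 126 127 125 121 122 121 124
  124 124 125 130 124 121 120 114]]
```

```bash
python3 -c "
from h import *; from plant import eyes
c=dict(eyes.calibration('wrist')); c['world_to_cam']=np.load('w2.npz')['T']
print(at_z(c,[(325.8,244.7),(325.8,236),(325.8,253.5)],.079))
togo([0.5202,-0.0786,0.13],87.6)"
```

```text
[[ 0.51468732 -0.1940946   0.079     ]
 [ 0.51456918 -0.18412607  0.079     ]
 [ 0.51480936 -0.20437527  0.079     ]]
t 2.5 pos [ 0.5095 -0.116   0.2512] rot [-1.800e+02 -1.000e-02  9.043e+01] shift [0.0373 0.011  0.1212] turn 0.0494
```

```bash
python3 -m jog '[[[0.02,0.006,0.03],0.025,0.06],[[0.037,0.011,0.06],0.049,0.05],[[0.037,0.011,0.09],0.049,0.05],[[0.037,0.011,0.121],0.049,0.05],[[0.037,0.011,0.121],0.049,0.05]]'
python3 -m jog '[[[0,0,0],0,0.05],[[0,0,0],0,0.05]]'
python3 -c "
from h import *; togo([0.5202,-0.0786,0.088],87.6)"
```

```text
time_s: 3.0
position: [0.5185, -0.0786, 0.1264]
ee_rot: [-179.7, -0.1, 87.6]
ft_force: [-1.1, -0.3, 0.0]
opening: 0.0499
finger_force: 0.0
time_s: 3.2
position: [0.521, -0.08, 0.1324]
ee_rot: [179.9, 0.0, 87.6]
ft_force: [-0.1, 0.5, 0.4]
opening: 0.0498
finger_force: 0.0
t 3.2 pos [ 0.521  -0.08    0.1324] rot [1.7986e+02 2.0000e-02 8.7560e+01] shift [ 0.0014 -0.001   0.0444] turn -0.0006
```

```bash
python3 -m jog '[[[0.001,-0.001,0.015],0,0.05],[[0.001,-0.001,0.03],0,0.05],[[0.001,-0.001,0.042],0,0.05],[[0.001,-0.001,0.042],0,0.05],[[0.001,-0.001,0.042],0,0.0]]' 40
python3 -m jog '[[[0,0,0],0,0],[[0,0,0],0,0],[[0,0,0],0,0],[[0,0,0],0,0]]'
python3 -c "
from h import *; togo([0.5202,-0.0786,0.088],87.6)"
```

```text
time_s: 3.7
position: [0.5192, -0.0792, 0.088]
ee_rot: [-180.0, -0.0, 87.5]
ft_force: [1.0, -0.4, -0.0]
opening: 0.0369
finger_force: 0.0
time_s: 4.1
position: [0.5202, -0.0792, 0.0892]
ee_rot: [179.8, 0.0, 87.5]
ft_force: [5.6, 0.1, -2.0]
opening: 0.011
finger_force: 42.2
t 4.1 pos [ 0.5202 -0.0792  0.0892] rot [1.7985e+02 1.0000e-02 8.7530e+01] shift [ 0.0006 -0.      0.0012] turn -0.0013
```

Gripped. Turning clockwise a quarter turn.

```bash
python3 -m jog '[[[0,0,0],0.14,0],[[0,0,0],0.28,0],[[0,0,0],0.42,0],[[0,0,0],0.56,0],[[0,0,0],0.7,0]]'
python3 -m jog '[[[0,0,0],0.14,0],[[0,0,0],0.28,0],[[0,0,0],0.42,0],[[0,0,0],0.56,0],[[0,0,0],0.7,0]]'
python3 -m jog '[[[0,0,0],0.1,0],[[0,0,0],0.17,0],[[0,0,0],0.17,0],[[0,0,0],0.17,0]]'
python3 -c "
from h import *; from plant import readout
s=readout.observe(); print(s['moment'],s['ft_force']); togo([0.5202,-0.0786,0.088],87.6)"
```

```text
time_s: 4.6
position: [0.5202, -0.0791, 0.0892]
ee_rot: [179.9, -0.1, 47.1]
ft_force: [6.7, 0.5, -1.4]
opening: 0.011
finger_force: 42.1
time_s: 5.1
position: [0.5202, -0.0791, 0.0892]
ee_rot: [180.0, -0.2, 7.0]
ft_force: [6.5, 1.1, -0.5]
opening: 0.011
finger_force: 42.1
time_s: 5.5
position: [0.5202, -0.0791, 0.0892]
ee_rot: [-180.0, -0.2, -2.4]
ft_force: [6.6, 0.7, -1.7]
opening: 0.0107
finger_force: 42.1
[ 0.29314741 -1.04306609 -0.11937762] [ 6.62283279  0.67528263 -1.74902629]
t 5.5 pos [ 0.5202 -0.0791  0.0892] rot [-1.7999e+02 -1.6000e-01 -2.4300e+00] shift [-0.0001 -0.0005  0.0012] turn -1.5714
```

```bash
python3 -m jog '[[[0,0,0],0,0.05],[[0,0,0],0,0.05],[[0,0,0],0,0.05],[[0,0,-0.03],0,0.05],[[0,0,-0.08],0,0.05]]'
python3 -m jog '[[[0,-0.04,-0.04],-0.14,0.085],[[0,-0.08,-0.06],-0.28,0.085],[[0,-0.12,-0.08],-0.42,0.085],[[0,-0.15,-0.08],-0.56,0.085],[[0,-0.15,-0.08],-0.7,0.085]]'
python3 - <<'E'
from h import *; from plant import eyes
togo([0.489,0.228,0.18],90.7)
p,d=eyes.camera("top")
uv,P=cloud(eyes.calibration("top"),d,(318,172,348,205)); B=P[P[:,2]>.098]; 
print(len(B),cv2.minAreaRect(B[:,:2].astype(np.float32)*1000),B[:,2].max())
E
```

```text
time_s: 6.0
position: [0.5178, -0.0789, 0.1663]
ee_rot: [-180.0, 0.3, -2.4]
ft_force: [0.6, 0.2, 1.0]
opening: 0.0502
finger_force: 0.0
time_s: 6.5
position: [0.5256, 0.0737, 0.2491]
ee_rot: [180.0, -0.1, 38.2]
ft_force: [-0.0, -1.0, -1.0]
opening: 0.0848
finger_force: 0.0
t 6.5 pos [0.5256 0.0737 0.2491] rot [ 1.7999e+02 -8.0000e-02  3.8200e+01] shift [ 0.0665 -0.1439  0.0692] turn -0.9163
60 ((516.39013671875, -78.42533874511719), (12.053905487060547, 44.72421646118164), 87.45376586914062) 0.11318489424162381
```

Isolator is on: the bar now lies along x. Now to the key.

```bash
python3 -m jog '[[[0.016,-0.036,0],-0.14,0.085],[[0.032,-0.072,0],-0.28,0.085],[[0.048,-0.108,0],-0.42,0.085],[[0.067,-0.144,0],-0.56,0.085],[[0.067,-0.144,0],-0.7,0.085]]' >/dev/null
python3 -m jog '[[[0,0,0.03],-0.14,0.06],[[0,0,0.06],-0.216,0.05],[[0,0,0.1],-0.216,0.05],[[0,0,0.13],-0.216,0.05],[[0,0,0.13],-0.216,0.05]]' >/dev/null
python3 -m jog '[[[0,0,0],0,0.05],[[0,0,0],0,0.05]]' 
python3 -c "
from h import *; togo([0.489,0.228,0.046],90.8)"
```

```text
time_s: 7.75
position: [0.4915, 0.2258, 0.1206]
ee_rot: [179.9, -0.1, 90.1]
ft_force: [0.5, 0.3, -0.2]
opening: 0.05
finger_force: 0.0
t 7.75 pos [0.4915 0.2258 0.1206] rot [ 1.7986e+02 -6.0000e-02  9.0100e+01] shift [ 0.0021 -0.0027  0.0746] turn -0.0121
```

```bash
python3 -m jog '[[[0.002,-0.0025,0.02],-0.012,0.05],[[0.002,-0.0025,0.04],-0.012,0.05],[[0.002,-0.0025,0.06],-0.012,0.05],[[0.002,-0.0025,0.074],-0.012,0.05],[[0.002,-0.0025,0.074],-0.012,0.05]]' 40
python3 -m jog '[[[0,0,0],0,0.03],[[0,0,0],0,0.03]]' 
python3 -c "
from h import *; from plant import eyes
togo([0.489,0.228,0.046],90.8)
p,d=eyes.camera('wrist'); cv2.imwrite('pics/w3.png',p)"
```

```text
time_s: 8.25
position: [0.4878, 0.2275, 0.0437]
ee_rot: [-179.9, 0.0, 90.8]
ft_force: [0.5, 1.2, 0.5]
opening: 0.0502
finger_force: 0.0
time_s: 8.45
position: [0.4887, 0.2279, 0.0457]
ee_rot: [179.9, -0.0, 90.9]
ft_force: [-0.9, 0.2, 0.6]
opening: 0.03
finger_force: 0.0
t 8.45 pos [0.4887 0.2279 0.0457] rot [ 1.7991e+02 -4.0000e-02  9.0850e+01] shift [ 0.0001  0.0003 -0.0003] turn 0.0009
```

View pics/w3.png

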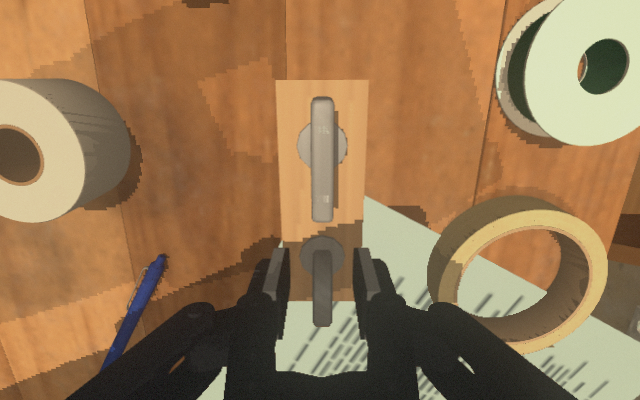

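The bow at (322,290) is centred between the pads (280 and 366). Closing, then lifting.

```bash
python3 -m jog '[[[0,0,0],0,0],[[0,0,0],0,0],[[0,0,0],0,0],[[0,0,0],0,0]]' 80
python3 -m jog '[[[0,0,-0.02],0,0],[[0,0,-0.04],0,0],[[0,0,-0.06],0,0],[[0,0,-0.08],0,0],[[0,0,-0.1],0,0]]'
python3 -c "
from h import *; togo([0.5147,-0.194,0.16],87.3)"
```

```text
time_s: 8.9
position: [0.4884, 0.2278, 0.045]
ee_rot: [180.0, -0.0, 90.9]
ft_force: [-1.9, -1.2, 6.5]
opening: 0.0069
finger_force: 78.2
time_s: 9.4
position: [0.4879, 0.2276, 0.1451]
ee_rot: [-180.0, 0.0, 90.9]
ft_force: [-0.0, 0.1, -0.8]
opening: 0.007
finger_force: 78.3
t 9.4 pos [0.4879 0.2276 0.1451] rot [-179.99    0.     90.86] shift [-0.422   0.0204 -0.0149] turn 0.0622
```

```bash
python3 -m jog '[[[-0.03,0.001,-0.03],0,0],[[-0.075,0.004,-0.055],0.02,0],[[-0.12,0.006,-0.055],0.03,0],[[-0.165,0.008,-0.055],0.045,0],[[-0.21,0.01,-0.055],0.062,0]]'
python3 -m jog '[[[-0.048,0.002,0],0,0],[[-0.096,0.004,0],0,0],[[-0.144,0.006,0],0,0],[[-0.19,0.008,0],0,0],[[-0.212,0.009,0],0,0]]'
python3 -m jog '[[[0,0,0.02],0,0],[[0,0,0.04],0,0],[[0,0,0.04],0,0],[[0,0,0.04],0,0]]'
python3 - <<'E'
from h import *; from plant import eyes
togo([0.5147,-0.194,0.16],87.3)
for n in ("side","wrist","top"):
    c=eyes.calibration(n); p,d=eyes.camera(n); cv2.imwrite(f"pics/k_{n}.png",p); np.savez(f"k_{n}.npz",d=d,T=c["world_to_cam"])
    print(n,proj(c,[(0.5147,-.194,.079),(0.5147,-.194,.126)]).round(1))
p=cv2.imread("pics/k_side.png")[100:190,250:360]; q=cv2.imread("pics/k_wrist.png")[150:400,160:480]
a=cv2.resize(p,(660,540),interpolation=cv2.INTER_CUBIC); cv2.imwrite("pics/k_sidec.png",a)
E
```

```text
time_s: 9.9
position: [0.501, 0.0161, 0.1996]
ee_rot: [180.0, -0.0, 87.3]
ft_force: [0.6, 0.0, -0.8]
opening: 0.0069
finger_force: 78.3
time_s: 10.4
position: [0.4997, -0.1975, 0.1992]
ee_rot: [-180.0, 0.0, 87.2]
ft_force: [-0.2, 0.2, -0.7]
opening: 0.0067
finger_force: 78.3
time_s: 10.8
position: [0.5002, -0.1943, 0.1597]
ee_rot: [-180.0, -0.0, 87.3]
ft_force: [0.1, 0.3, -0.1]
opening: 0.0067
finger_force: 78.3
t 10.8 pos [ 0.5002 -0.1943  0.1597] rot [-1.7998e+02 -1.0000e-02  8.7310e+01] shift [ 0.0009  0.0144 -0.0003] turn 0.0003
side [[308.7 167.3]
 [308.1 154.1]]
wrist [[341.4 203.8]
 [346.1 232.3]]
top [[367.4 192.4]
 [369.3 187.1]]
```

View pics/k_sidec.png

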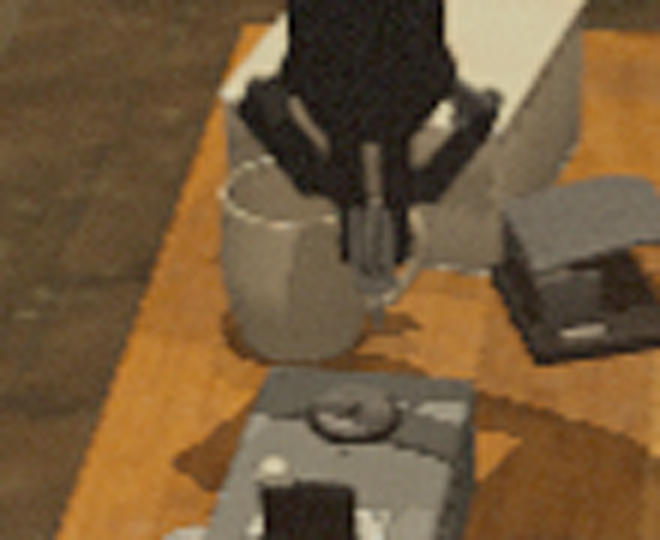

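View pics/k_wrist.png

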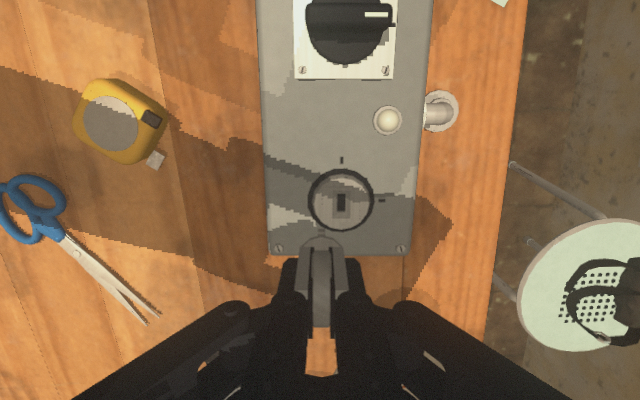

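The wrist view confirms the slot at (341,203), as projected, and the key sits upright in the pads. Move over it and descend in steps.

```bash
python3 -m jog '[[[0,0.0145,0],0,0],[[0,0.0145,0.02],0,0],[[0,0.0145,0.038],0,0],[[0,0.0145,0.038],0,0],[[0,0.0145,0.038],0,0]]'
python3 - <<'E'
from h import *; from plant import eyes
togo([0.5147,-0.194,0.088],87.3)
c=eyes.calibration("wrist"); p,d=eyes.camera("wrist")
cv2.imwrite("pics/k2.png",cv2.resize(p[180:330,240:400],None,fx=4,fy=4,interpolation=cv2.INTER_CUBIC))
E
```

```text
time_s: 11.45
position: [0.515, -0.195, 0.1223]
ee_rot: [180.0, 0.0, 87.3]
ft_force: [1.4, -0.7, -0.3]
opening: 0.0063
finger_force: 78.3
t 11.45 pos [ 0.515  -0.195   0.1223] rot [1.7997e+02 1.0000e-02 8.7320e+01] shift [ 0.001  -0.0003  0.0343] turn 0.0003
```

View pics/k2.png

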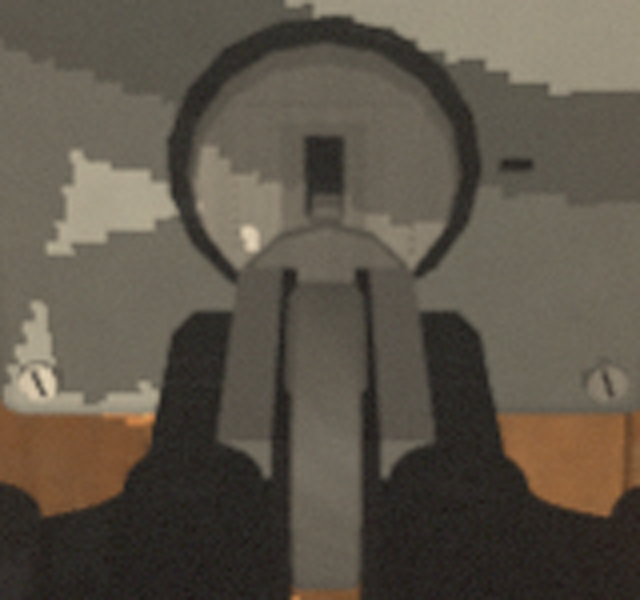

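Key and slot line up in x (crop columns 327 and 324, under 1 mm). Descending.

```bash
python3 -m jog '[[[0.0008,-0.0003,0.006],0,0],[[0.0008,-0.0003,0.011],0,0],[[0.0008,-0.0003,0.015],0,0],[[0.0008,-0.0003,0.018],0,0],[[0.0008,-0.0003,0.018],0,0]]'
python3 -c "
from h import *; togo([0.5147,-0.194,0.088],87.3)"
```

```text
time_s: 12.0
position: [0.5143, -0.1942, 0.1028]
ee_rot: [-180.0, -0.0, 87.3]
ft_force: [-0.2, -0.1, -0.8]
opening: 0.0071
finger_force: 78.3
t 12.0 pos [ 0.5143 -0.1942  0.1028] rot [-1.7996e+02 -1.0000e-02  8.7310e+01] shift [0.0002 0.0004 0.0148] turn 0.0001
```

```bash
python3 -m jog '[[[0,0,0.003],0.03,0],[[0,0,0.006],-0.03,0],[[0,0,0.009],0.03,0],[[0,0,0.011],-0.03,0],[[0,0,0.011],0,0]]'
python3 -c "
from h import *; togo([0.5147,-0.194,0.088],87.3)"
```

```text
time_s: 12.5
position: [0.5146, -0.1943, 0.0924]
ee_rot: [180.0, 0.0, 87.4]
ft_force: [1.7, -1.1, -1.8]
opening: 0.0068
finger_force: 78.2
t 12.5 pos [ 0.5146 -0.1943  0.0924] rot [1.7998e+02 1.0000e-02 8.7420e+01] shift [0.0004 0.0001 0.0044] turn 0.0021
```

```bash
python3 -m jog '[[[0,0,0.002],0.03,0],[[0,0,0.004],-0.03,0],[[0,0,0.006],0.03,0],[[0,0,0.007],0,0],[[0,0,0.007],0,0]]'
python3 - <<'E'
from h import *; from plant import eyes
togo([0.5147,-0.194,0.088],87.3)
c=eyes.calibration("wrist"); p,d=eyes.camera("wrist")
cv2.imwrite("pics/k3.png",cv2.resize(p[180:330,240:400],None,fx=4,fy=4,interpolation=cv2.INTER_CUBIC))
E
```

```text
time_s: 13.0
position: [0.5152, -0.1946, 0.0879]
ee_rot: [179.9, 0.1, 87.4]
ft_force: [-7.5, 3.0, 21.3]
opening: 0.0069
finger_force: 81.9
t 13.0 pos [ 0.5152 -0.1946  0.0879] rot [1.7987e+02 6.0000e-02 8.7360e+01] shift [ 0.0006 -0.0006 -0.0001] turn 0.001
```

View pics/k3.png

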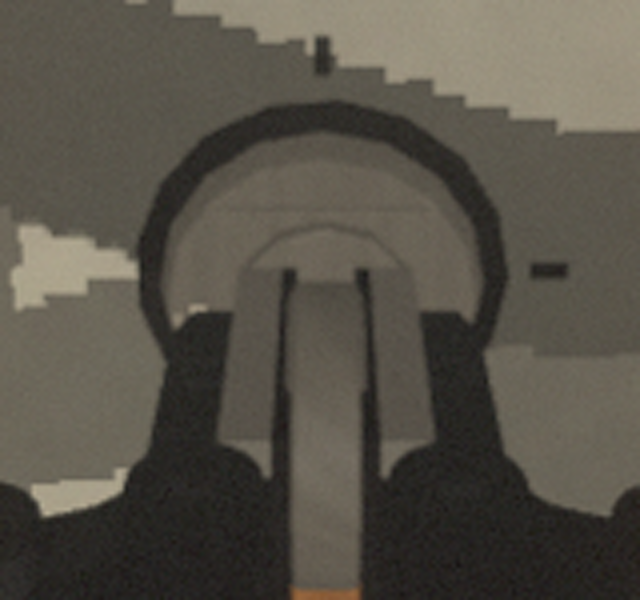

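The collar is down on the switch face: TCP z is 0.088 as predicted, with a 21 N push and no slip in the pads. Turning.

```bash
python3 -m jog '[[[0,0,0],0,0],[[0,0,0],0,0],[[0,0,0],0.1,0],[[0,0,0],0.2,0],[[0,0,0],0.3,0]]'
python3 -m jog '[[[0,0,0],0.14,0],[[0,0,0],0.28,0],[[0,0,0],0.42,0],[[0,0,0],0.56,0],[[0,0,0],0.7,0]]'
python3 -m jog '[[[0,0,0],0.14,0],[[0,0,0],0.28,0],[[0,0,0],0.42,0],[[0,0,0],0.56,0],[[0,0,0],0.6,0]]'
python3 -m jog '[[[0,0,0],0,0],[[0,0,0],0,0],[[0,0,0],0,0],[[0,0,0],0,0],[[0,0,0],0,0]]'
python3 - <<'E'
from h import *; from plant import eyes,readout
print(readout.observe()["moment"]); togo([0.5147,-0.194,0.088],87.3)
p,d=eyes.camera("wrist"); cv2.imwrite("pics/k4.png",p)
E
```

```text
time_s: 13.55
position: [0.5154, -0.1947, 0.0879]
ee_rot: [179.8, 0.0, 69.9]
ft_force: [-4.9, 2.4, 20.8]
opening: 0.0068
finger_force: 81.7
time_s: 14.05
position: [0.5156, -0.1947, 0.0879]
ee_rot: [179.8, -0.1, 29.7]
ft_force: [-2.7, 1.8, 18.3]
opening: 0.0068
finger_force: 81.4
time_s: 14.55
position: [0.5157, -0.1949, 0.0879]
ee_rot: [179.9, -0.2, -4.7]
ft_force: [-2.1, -0.4, 17.7]
opening: 0.0068
finger_force: 81.3
time_s: 15.05
position: [0.5157, -0.1949, 0.0879]
ee_rot: [179.9, -0.2, -4.4]
ft_force: [-2.0, 0.2, 18.2]
opening: 0.0069
finger_force: 81.3
[0.00348653 0.3388335  0.02920729]
t 15.05 pos [ 0.5157 -0.1949  0.0879] rot [179.91  -0.21  -4.37] shift [-0.0011 -0.0008 -0.0001] turn -1.5999
```

View pics/k4.png

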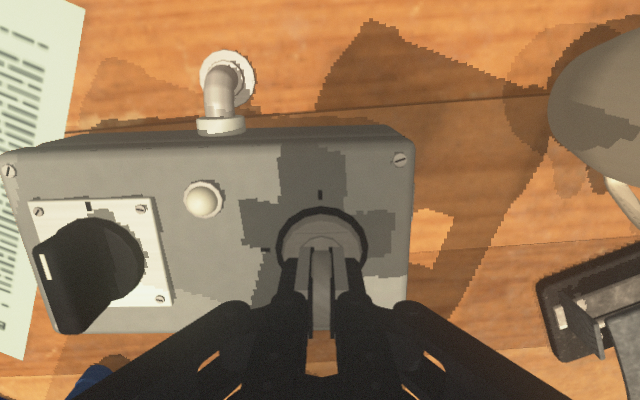

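Wrist view: the bow is gripped at (320,290) and turned with the hand, the collar is seated, and the isolator bar is on. I'll add a small turn to cover the rotor's play, then hand in.

```bash
python3 -m jog '[[[0,0,0],0.08,0],[[0,0,0],0.08,0],[[0,0,0],0.08,0],[[0,0,0],0.08,0],[[0,0,0],0.08,0]]'
python3 -c "
from plant import r,readout
s=readout.observe(); print(s['moment'],s['qvel'])
print(r.finish_job())"
```

```text
time_s: 15.6
position: [0.5157, -0.1949, 0.0879]
ee_rot: [179.9, -0.2, -9.0]
ft_force: [-1.7, -1.3, 18.0]
opening: 0.0069
finger_force: 81.3
[-0.09672307  0.36839523  0.00436054] [ 0.02578647 -0.0195754   0.00557344 -0.04190999  0.11160798 -0.03352885]
the job is handed in; nothing more can be done
None
```

I handed the job in at 15.6 s with the isolator on and the round-bowed key home, turned about 96° clockwise and still gripped (81 N); the hand-in returned no verdict, and the rotor angle itself can't be read directly.

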